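Lay out flint blades by length

TASK

Lay the four loose flint blades out on the blue mats in order of length, one to a mat: the longest on the mat next to the red-topped post, then ever shorter, ending with the shortest on the mat farthest from the post. Set each blade down gently, without dropping it, flat and centred on its mat, ridge up, pointing along the mat's length (either way round). Leave the round brown core standing where it is.

Things in the scene. Friction and masses are not known exactly. Their poses are not given: they have to be found in the camera images.
- flint_longest: Longest of the four loose flint blades: cream-yellow stone, 96 mm long, 34 mm wide, flat underneath, 17 mm high at its ridge; lies flat on the table, ridge up. Origin: centre of its underside; x along its length, y across its width, z up. The middle 48 mm of its length has parallel upright sides, 11 mm high, good to grip across the width. 20 to 120 g.
- flint_second: Second longest of the four loose flint blades: honey-brown stone, 78 mm long, 32 mm wide, flat underneath, 17 mm high at its ridge; lies flat on the table, ridge up. Origin: centre of its underside; x along its length, y across its width, z up. The middle 39 mm of its length has parallel upright sides, 11 mm high, good to grip across the width. 20 to 120 g.
- flint_third: Third longest of the four loose flint blades: grey stone, 60 mm long, 30 mm wide, flat underneath, 17 mm high at its ridge; lies flat on the table, ridge up. Origin: centre of its underside; x along its length, y across its width, z up. The middle 30 mm of its length has parallel upright sides, 11 mm high, good to grip across the width. 20 to 120 g.
- flint_shortest: Shortest of the four loose flint blades: russet-red stone, 42 mm long, 28 mm wide, flat underneath, 17 mm high at its ridge; lies flat on the table, ridge up. Origin: centre of its underside; x along its length, y across its width, z up. The middle 21 mm of its length has parallel upright sides, 11 mm high, good to grip across the width. 20 to 120 g.
- mat_a: One of four like dark-blue mats, 108 x 46 x 3 mm, fixed side by side in one row at 85 mm centres, lengths across the row, on a plywood board 12 mm thick. Its place in the row differs from start to start. Origin: centre of its underside, 12 mm above the table (its top: 15 mm); x along its length, y along the row, z up.
- mat_b: One of four like dark-blue mats, 108 x 46 x 3 mm, fixed side by side in one row at 85 mm centres, lengths across the row, on a plywood board 12 mm thick. Its place in the row differs from start to start. Origin: centre of its underside, 12 mm above the table (its top: 15 mm); x along its length, y along the row, z up.
- mat_c: One of four like dark-blue mats, 108 x 46 x 3 mm, fixed side by side in one row at 85 mm centres, lengths across the row, on a plywood board 12 mm thick. Its place in the row differs from start to start. Origin: centre of its underside, 12 mm above the table (its top: 15 mm); x along its length, y along the row, z up.
- mat_d: One of four like dark-blue mats, 108 x 46 x 3 mm, fixed side by side in one row at 85 mm centres, lengths across the row, on a plywood board 12 mm thick. Its place in the row differs from start to start. Origin: centre of its underside, 12 mm above the table (its top: 15 mm); x along its length, y along the row, z up.
- post: Fixed square wooden post with a red top, 24 x 24 mm, 40 mm high, standing on the plywood board at one end of the row of mats, 80 mm from the centre of the nearest mat (at the other end lies a flat black-and-white scale bar, 4 mm thick). Which end differs from start to start. Origin: centre of its underside, 12 mm above the table.
- core: Bystander: loose dark-brown round flint core, about 54 mm across and 42 mm high, standing on the table among the blades. Leave it alone. Origin: centre of its underside.
Mind the look-alikes: they are no part of the job. Leave any green or pink look-alike of the flint_longest alone. What is shaped like the flint_third but turquoise is not meant.

How it is judged:
By the outcome, as a careful person would: the job done as asked, in the order asked, and still so for the second after the job is handed in, with the robot touching nothing.
It also fails if it takes over 93 s, if anything falls off the work surface, if the arm or the gripper's body presses on something with over 40 N, if the wrist force passes 120 N, or if a joint passes its speed limit or range.

ROBOT

A 6-joint arm with a two-finger parallel gripper is mounted at the origin on the work surface. World frame = base frame: x ahead of the robot, y to its left, z up, the work surface at z = 0. Lengths are in m, angles in degrees, forces in N, time in s.
With the tool pointing down it reaches from about 0.4 to 0.825 m from the base axis. Payload 7 kg.
Tool frame: the origin (TCP) lies at the very end of the fingers, on their centre line; the grasp point (between the pads) lies 19 mm behind it (r.hold_point_z is the distance from the TCP to the grasp point, in m); z points along the fingers, y is the direction in which the jaws open and shut (so a half turn about z gives the same grasp; the last joint's range is limited). The gripper opens to 88 mm and grips with 3 to 60 N. Pads are 19 mm wide; open, the fingers measure 130 mm over their backs; the gripper's body (78 mm by 193 mm) begins 47 mm behind the grasp point.
Start: joints at [-52.764, 20.546, 0.682, 0, -70.136, -16.507], TCP at [0.239, -0.631, 0.192] pointing down, gripper open.
Joint ranges: [-176.03, 176.03], [-82.01, 121.73], [-58.28, 71.71], [-173.87, 95.51], [-174.79, -0.11], [-173.66, 173.66]. Speed limits (degrees/s): [136.94, 136.94, 172.46, 180, 180, 180].

INTERFACE

Orientations are given as [roll, pitch, yaw] about the fixed x, y, z axes, in that order (R = Rz(yaw) Ry(pitch) Rx(roll)).
In Python, from plant import r gives the robot as it stands. The module is installed in compiled form; this text tells all that it offers.
- The arm moves only by the shell command python3 -m inch 'ROWS' [FORCE]. ROWS is text: rows parted by semicolons, each of 7 numbers parted by spaces: the shift along the tool's x, y, z in m, then the turn, a rotation vector about the tool's x, y, z in rad, then the opening, from 0 (shut) to 1 (fully open). In form: tx ty tz ax ay az jaw; .... A call has 1 to 20 rows; each row shifts and turns the commanded pose from where the row before left it, along the tool's axes as they then stand; what a row does not reach is not made up. A row lasts 1/12 s, in which the tool goes at most 41.7 mm and 7.16 degrees, less where a joint would pass 70% of its speed; a pose out of reach is approached as far as the arm can. A call with a gripper value outside its range is refused whole. The fingers move at their own pace and stop on an object; FORCE is the grip in N (left out, the last holds). Time passes only in rows, so rows that do not move let the fingers close. It gives the time, the measured TCP pose, the force and the opening at its end, in the units of the state.
- r.get_state(): the state, without advancing time (a new reading comes with each control period).
- r.capture(name): name is "scene" or "top"; returns the picture (480x640x3 uint8, red, green, blue); there is no depth.
- r.camera_params(name): a dict with "vfov" (degrees; the focal length in pixels is half the picture's height over the tangent of half this angle, whatever the lens; pixels are square), "cx", "cy" (the principal point, pixels), "distortion" ([k1, k2, p1, p2, k3] as OpenCV has them; the pictures are not rectified), "R" (3x3) and "t" (3): a world point X has camera coordinates R X + t. Camera axes: x right, y down, z forward; pixel columns grow to the right and rows downward; lengths in m; the calibration is good to about 2 mm. A picture is of the moment at which its call begins. camera_params takes no time and is no camera call.
- r.close_job(): hands the job in, once; it reports no verdict.
Trained networks look in the newest picture that a camera, given by its name, has taken for a name from the list of things; names that differ only in an ending like _2 or _b are one class to them, and where a whole thing is asked for, a point or a joint stands for the part that bears it (a point fixed in the world has none). Each returns a list of dicts, best first, with "p" (0 to 1); they miss things now and then, are a little off and sometimes report something else, mostly with a low value. They report only what shows in the picture. A call takes as long as a camera call. They do not tell look-alikes from the thing itself.
- r.recognise(target, camera): "xy" ([column, row] in pixels, amid what is visible of it).
The state is a dict: "time_s": time; "joints": joint angles; "qd": joint speeds; "joint_torque": joint torques, N m; "tcp_pos": TCP position; "eef_rot": TCP orientation; "contact_force": force on the tool from outside, world axes, zero at the start; "moment": the same for the moment, N m; "gripper_width": finger opening in m.
Only numpy, scipy, OpenCV 4.12 (cv2) and the standard library are available. Lean on these libraries where they do the work, as an engineer would, in place of code of your own. Each camera call takes 0.05 s, during which the arm holds its last target.

## Working session

There is one attempt and no reset: what is moved stays moved. The work goes in short steps, Python scripts to look and compute and a shell command to move; the robot and the scene stay as the last step left them, time stands still between calls to the robot, and variables do not carry over. Pictures are saved under pics/ and viewed, and the job is handed in when it is done.

```bash
mkdir -p pics; python3 - <<'E'
from plant import r
import cv2
for n in("scene","top"):
    cv2.imwrite(f"pics/{n}0.png",r.capture(n)[:,:,::-1])
    p=r.camera_params(n);print(n,p)
print(r.get_state())
E
```

```text
scene {'vfov': 52.36273112853998, 'cx': 315.8384016025309, 'cy': 237.38621990425048, 'distortion': array([-0.05062749,  0.        ,  0.        ,  0.        ,  0.        ]), 'R': array([[-0.74040508,  0.67211106,  0.00818754],
       [ 0.40982023,  0.46105051, -0.78707039],
       [-0.53277359, -0.5793955 , -0.61680885]]), 't': array([ 0.34942795, -0.15408415,  1.27604518])}
top {'vfov': 43.38278666427609, 'cx': 310.5692177816846, 'cy': 230.6662923950922, 'distortion': array([-0.11318073,  0.        ,  0.        ,  0.        ,  0.        ]), 'R': array([[-0.0292853 , -0.99943309, -0.01660934],
       [-0.98659802,  0.03156965, -0.16008658],
       [ 0.16052018,  0.01169856, -0.98696323]]), 't': array([0.02425647, 0.50168976, 1.28204684])}
{'time_s': 0.1, 'joints': array([-5.27640724e+01,  2.05862181e+01,  6.38140522e-01, -1.79735443e-02,
       -7.01349021e+01, -1.65057925e+01]), 'qd': array([-0.02549269, -0.15059813,  0.12868802,  0.08533224, -0.00308648,
       -0.01621185]), 'joint_torque': array([-1.51843884e-03, -5.84162557e+01,  2.93753690e+01,  7.01556444e+00,
        1.01882775e-02, -4.59843875e-05]), 'tcp_pos': array([ 0.23871215, -0.63085458,  0.19132152]), 'eef_rot': array([ 1.79915639e+02, -7.37684421e-03, -1.59275979e+02]), 'contact_force': array([ 0.45239462, -0.31210965,  0.68206273]), 'moment': array([-0.01751813, -0.00354386, -0.03641182]), 'gripper_width': 0.08726956277821368}
```

View pics/top0.png

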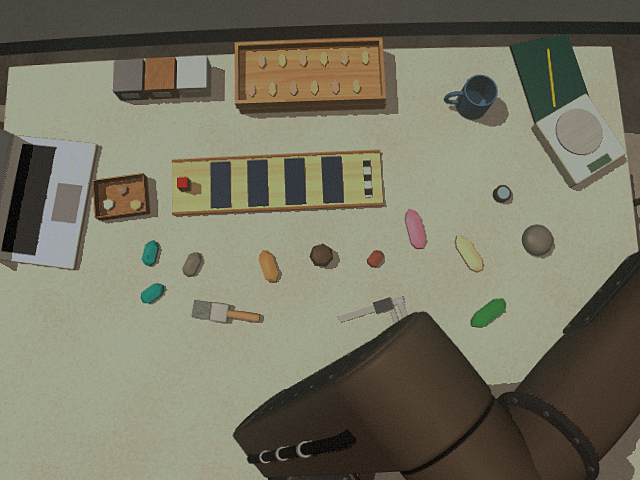

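View pics/scene0.png

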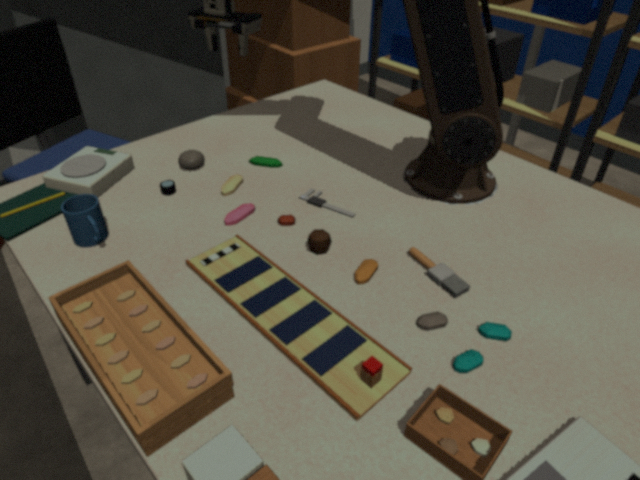

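Top view: the blades are cream at (469,252), honey at (269,266), grey at (193,264) and russet at (375,259). The look-alikes are pink (415,229), green (489,312) and turquoise (150,252) and (152,293), and the core is at (321,255). The post is at (183,184), and the mats are at columns 221, 258, 295 and 332. Next I'll check the networks, make an enlarged crop and measure positions.

```bash
cat > h.py <<'E'
import numpy as np, cv2
from plant import r
def cam(n):
    p=r.camera_params(n); f=240/np.tan(np.radians(p["vfov"]/2))
    K=np.array([[f,0,p["cx"]],[0,f,p["cy"]],[0,0,1]]); return K,np.array(p["distortion"]),np.array(p["R"]),np.array(p["t"])
def w(n,px,z):
    K,D,R,t=cam(n); px=np.asarray(px,float).reshape(-1,1,2)
    u=cv2.undistortPoints(px,K,D).reshape(-1,2); d=np.c_[u,np.ones(len(u))]@R; c=-R.T@t
    return c+d*((z-c[2])/d[:,2])[:,None]
def proj(n,X):
    K,D,R,t=cam(n); return cv2.projectPoints(np.asarray(X,float).reshape(-1,3),cv2.Rodrigues(R)[0],t,K,D)[0].reshape(-1,2)
def blob(n,img,seed,half,thr=None,z=0.006):
    x,y=map(int,seed); x0=x-half;y0=y-half
    c=cv2.cvtColor(img[y0:y+half+1,x0:x+half+1],cv2.COLOR_RGB2LAB).astype(float)
    bg=np.median(c.reshape(-1,3),0); d=np.linalg.norm((c-bg)*[.6,1,1],axis=2)
    sc=4; d=cv2.resize(d,None,fx=sc,fy=sc,interpolation=cv2.INTER_CUBIC)
    core=np.median(d[half*sc-8:half*sc+12,half*sc-8:half*sc+12]); m=(d>(thr or .5)*core).astype(np.uint8)
    _,l=cv2.connectedComponents(m); m=(l==l[half*sc+2,half*sc+2]).astype(np.uint8)
    ys,xs=np.nonzero(m); px=np.c_[(xs+.5)/sc-.5+x0,(ys+.5)/sc-.5+y0]
    W=w(n,px,z)[:,:2]
    (cx,cy),(a,b),ang=cv2.minAreaRect((W*1000).astype(np.float32))
    if a<b: a,b,ang=b,a,ang+90
    C=np.cov(W.T); e,v=np.linalg.eigh(C); pang=np.degrees(np.arctan2(v[1,1],v[0,1]))%180
    return (cx,cy),(a,b),ang%180,pang,W.mean(0)*1000,px.mean(0)
E
python3 - <<'E'
from h import *
np.set_printoptions(precision=1,suppress=True)
img=r.capture("top");sc=r.capture("scene")
S={"flint_longest":((469,252),(232,185)),"flint_second":((269,266),(366,270)),"flint_third":((193,264),(432,320)),"flint_shortest":((375,259),(287,219)),"core":((321,255),(319,240))}
for k,(a,b) in S.items():
    print(k,[(np.round(q["xy"]),round(q["p"],2)) for q in r.recognise(k,"top")[:4]])
    for n,i,s in(("top",img,a),("scene",sc,b)):
        q=blob(n,i,s,30 if n=="top" else 25); print("  ",n,np.array(q[0]),np.array(q[1]),"ang %.1f pca %.1f"%q[2:4],q[4],q[5])
for k in("mat_a","post"):
    for q in r.recognise(k,"top")[:5]: print(k,np.round(q["xy"]),round(q["p"],2),w("top",q["xy"],.015 if k=="mat_a" else .052)*1000)
for x in (221,258,295,332):
    q=blob("top",img,(x,182),17 if 0 else 18,z=.015); print(x,q)
cv2.imwrite("pics/crop.png",cv2.resize(img[140:340,130:510],None,fx=2.1,fy=2.1,interpolation=2)[:,:,::-1])
E
```

```text
flint_longest [(array([412., 227.]), 0.98), (array([469., 254.]), 0.92), (array([485., 313.]), 0.69)]
   top [ 445.4 -343.2] [101.   44.1] ang 28.6 pca 31.2 [ 444.2 -344.1] [468.7 253.7]
   scene [ 448.8 -342.4] [107.1  46.7] ang 30.9 pca 34.7 [ 449.1 -342.2] [231.5 185. ]
flint_second [(array([267., 265.]), 0.66)]
   top [430.9 103.6] [80.5 40.6] ang 20.4 pca 21.3 [429.4 103.2] [269.6 266.7]
   scene [434.  105.5] [84.2 38.3] ang 18.4 pca 20.8 [434.  105.7] [365.2 271.2]
flint_third [(array([194., 266.]), 0.89), (array([153., 293.]), 0.84), (array([332., 178.]), 0.73), (array([151., 256.]), 0.71)]
   top [439.6 274.9] [61.  41.1] ang 153.0 pca 150.9 [439.5 275.6] [193.  264.4]
   scene [442.7 276.9] [63.  40.2] ang 153.3 pca 158.8 [442.7 277.4] [431.4 321. ]
flint_shortest []
   top [ 439.2 -134.6] [41.9 35.8] ang 132.8 pca 133.3 [ 439.2 -134.4] [375.8 258.9]
   scene [ 441.7 -135.2] [42.8 41.1] ang 49.7 pca 50.7 [ 441.9 -134.1] [286.1 220.1]
core [(array([322., 256.]), 0.79)]
   top [447.1 -19.3] [68.8 53.3] ang 61.5 pca 63.5 [448.3 -19. ] [324.  256.5]
   scene [438.7 -27.9] [87.4
[... 342 characters left out ...]
375, 210.2142333984375), (88.43907165527344, 84.90377807617188), 179.4913101196289, np.float64(36.792189897739576), array([625.4, 209.8]), array([221.1, 181.9]))
258 ((622.4708251953125, 125.59375), (87.17021942138672, 84.28617095947266), 178.8813018798828, np.float64(35.06630094978857), array([622.4, 125.1]), array([258.1, 181.9]))
295 ((619.5516357421875, 41.46429443359375), (86.01004791259766, 83.88594818115234), 178.2741470336914, np.float64(19.357584278851448), array([619.4,  41. ]), array([295.1, 182. ]))
332 ((616.7051391601562, -42.74159240722656), (85.63397216796875, 83.72713470458984), 178.10980224609375, np.float64(164.36088480903828), array([616.8, -42.4]), array([331.9, 181.9]))
```

View pics/crop.png

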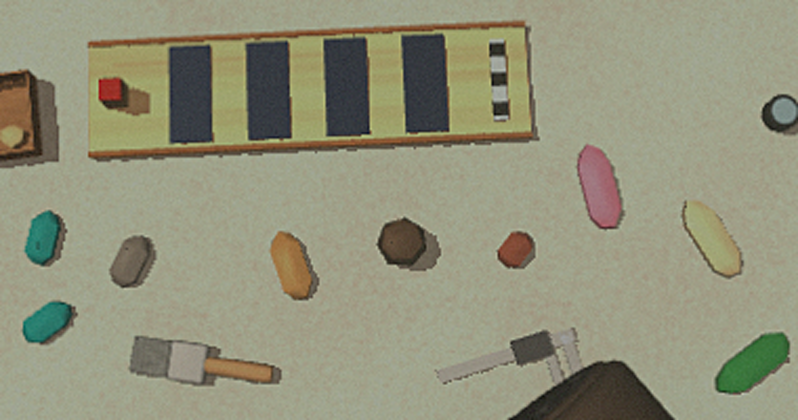

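```bash
cat >> h.py <<'E'
from scipy.optimize import minimize
def hull(n,p,L,W,tip,z0=0.,x0=(0,0),sc=6,N=60):
    x,y,a=p; c,s=np.cos(a),np.sin(a)
    P=[]
    for sx in(1,-1):
        for sy in(1,-1):
            P+=[(sx*L/4,sy*W/2,0),(sx*L/4,sy*W/2,.011),(sx*L/2,sy*W/2*tip,0),(sx*L/2,sy*W/2*tip,.006)]
        P.append((sx*L/4,0,.017))
    P=np.array(P); X=np.c_[x+c*P[:,0]-s*P[:,1],y+s*P[:,0]+c*P[:,1],P[:,2]+z0]
    q=(proj(n,X)-x0+.5)*sc-.5
    h=cv2.convexHull(q.astype(np.float32))
    m=np.zeros((N*sc,N*sc),np.uint8); cv2.fillConvexPoly(m,np.round(h*16).astype(np.int32),1,cv2.LINE_8,4); return m
def seg(img,seed,half=30,sc=6,k=4):
    x,y=[int(round(v)) for v in seed]; x0,y0=x-half,y-half
    g=cv2.resize(img[y0:y0+2*half,x0:x0+2*half],None,fx=sc,fy=sc,interpolation=cv2.INTER_CUBIC)
    lab=cv2.cvtColor(cv2.GaussianBlur(g,(0,0),2),cv2.COLOR_RGB2LAB).astype(np.float32)
    bg=np.median(lab.reshape(-1,3),0)
    i=half*sc; obj=np.median(lab[i-10:i+10,i-10:i+10].reshape(-1,3),0)
    # shadow: background darkened, chroma shrunk to neutral
    sh=np.array([bg[0]*.62,128+(bg[1]-128)*.7,128+(bg[2]-128)*.7])
    D=np.stack([np.linalg.norm((lab-c)*[.5,1,1],axis=2) for c in(obj,bg,sh)])
    m=(D.argmin(0)==0).astype(np.uint8)
    m=cv2.morphologyEx(m,cv2.MORPH_OPEN,np.ones((7,7),np.uint8))
    _,l=cv2.connectedComponents(m); return (l==l[i,i]).astype(np.uint8),(x0,y0),g
def fit(views,L,W,p0,z0=0.):
    def cost(v,tip=.45):
        e=0
        for n,m,x0 in views:
            h=hull(n,(v[0],v[1],v[2]),L,W,tip,z0,x0); e+=(h^m).sum()/ (h|m).sum()
        return e/len(views)
    best=None
    for da in(0,.25,-.25):
        s=np.array([[0,0,0],[.006,0,0],[0,.006,0],[0,0,.2]])+np.array(p0)+[0,0,da]
        o=minimize(cost,p0,method="Nelder-Mead",options=dict(initial_simplex=s,xatol=1e-4,fatol=1e-4))
        if best is None or o.fun<best.fun: best=o
    return best
E
cat > meas.py <<'E'
from h import *
np.set_printoptions(precision=1,suppress=True)
img=r.capture("top");sc=r.capture("scene")
S={"L":((469,252),(232,185),.096,.034,(.445,-.343,.54)),"2":((269,266),(366,270),.078,.032,(.431,.104,.37)),"3":((193,264),(432,320),.060,.030,(.44,.275,2.64)),"4":((376,258),(287,219),.042,.028,(.439,-.135,2.32))}
out=[]
for k,(a,b,L,W,p0) in S.items():
    V=[];row=[]
    for n,i,s in(("top",img,a),("scene",sc,b)):
        m,x0,g=seg(i,s); V.append((n,m,x0))
    for vv in(V[:1],V[1:],V):
        o=fit(vv,L,W,p0); print(k,[v[0] for v in vv],o.x[:2]*1000,"%.1f"%np.degrees(o.x[2]),round(o.fun,3))
    for n,m,x0 in V:
        i,s=((img,a),(sc,b))[n=="scene"]; g=seg(i,s)[2].copy()
        for mm,c in((m,(255,0,0)),(hull(n,o.x,L,W,.45,0,x0),(0,255,0))):
            cv2.drawContours(g,cv2.findContours(mm,0,2)[0],-1,c,2)
        row.append(cv2.resize(g,(200,200)))
    out.append(np.vstack(row))
cv2.imwrite("pics/fit.png",np.hstack(out)[:,:,::-1])
E
python3 meas.py; python3 - <<'E'
from h import *
np.set_printoptions(precision=1,suppress=True)
for n,seeds in(("top",[(221,184),(258,183),(295,181),(332,180)]),("scene",[(244,274),(271,297),(302,323),(335,352)])):
    img=r.capture(n)
    for s in seeds:
        m,x0,g=seg(img,s,45,4); ys,xs=np.nonzero(m)
        X=w(n,np.c_[(xs+.5)/4-.5+x0[0],(ys+.5)/4-.5+x0[1]],.015)*1000
        c,d,a=cv2.minAreaRect(X[:,:2].astype(np.float32)); print(n,s,np.array(c),np.array(d),round(a,1),X.mean(0))
E
```

```text
L ['top'] [ 446.5 -343.4] 29.7 0.174
L ['scene'] [ 437.5 -359.3] 34.4 0.348
L ['top', 'scene'] [ 446.1 -345.6] 33.1 0.275
2 ['top'] [430.8 107. ] 17.4 0.113
2 ['scene'] [424.9 100. ] 19.8 0.19
2 ['top', 'scene'] [430.5 105.9] 19.8 0.186
3 ['top'] [441.3 280.8] 152.0 0.25
3 ['scene'] [421.4 266.9] 208.7 0.788
top (221, 184) [619.5 211.5] [106.3  44.7] 0.5 [619.3 211.4  15. ]
top (258, 183) [620.7 126.6] [106.5  44.7] 0.9 [620.4 126.6  15. ]
top (295, 181) [621.8  41.6] [106.7  45.2] 0.6 [621.6  41.8  15. ]
top (332, 180) [622.9 -43.1] [106.4  45.1] 0.7 [622.7 -43.1  15. ]
scene (244, 274) [625.4 -43.3] [104.4  42.9] 0.8 [627.  -42.9  15. ]
scene (271, 297) [624.3  41.7] [104.2  42.4] 0.7 [626.  42.  15.]
scene (302, 323) [623.1 126.6] [104.5  42.4] 0.7 [624.8 126.9  15. ]
scene (335, 352) [621.9 211.6] [104.7  43.3] 0.5 [623.9 211.9  15. ]Traceback (most recent call last):
  File "meas.py", line 11, in <module>
    o=fit(vv,L,W,p0); print(k,[v[0] for v in vv],o.x[:2]*1000,"%.1f"%np.degrees(o.x[2]),round(o.fun,3))
  File "h.py", line 58, in fit
    o=minimize(cost,p0,method="Nelder-Mead",options=dict(initial_simplex=s,xatol=1e-4,fatol=1e-4))
    res = _minimize_neldermead(fun, x0, args, callback, bounds=bounds,
                               **options)
    fxc = func(xc)
    fx = function(np.copy(x), *(wrapper_args + args))
  File "h.py", line 53, in cost
    h=hull(n,(v[0],v[1],v[2]),L,W,tip,z0,x0); e+=(h^m).sum()/ (h|m).sum()
  File "h.py", line 34, in hull
    q=(proj(n,X)-x0+.5)*sc-.5
       ~~~~^^^^^
  File "h.py", line 11, in proj
    K,D,R,t=cam(n); return cv2.projectPoints(np.asarray(X,float).reshape(-1,3),cv2.Rodrigues(R)[0],t,K,D)[0].reshape(-1,2)
            ~~~^^^
  File "h.py", line 4, in cam
    p=r.camera_params(n); f=240/np.tan(np.radians(p["vfov"]/2))
ValueError: time passes only in moves, steps and waits
```

```bash
cat >> h.py <<'E'
import pickle,os
if not os.path.exists("cam.pkl"):
    pickle.dump({n:cam(n) for n in("top","scene")},open("cam.pkl","wb"))
_C=pickle.load(open("cam.pkl","rb"))
def cam(n): return _C[n]
def seg2(n,img,p0,L,W,z0=0.,half=30,sc=6):
    c=proj(n,[[p0[0],p0[1],z0+.006]])[0]; x0,y0=[int(round(v))-half for v in c]
    g=cv2.resize(img[y0:y0+2*half,x0:x0+2*half],None,fx=sc,fy=sc,interpolation=cv2.INTER_CUBIC)
    h=hull(n,p0,L,W,.45,z0,(x0,y0),sc,2*half)
    m=np.full(h.shape,cv2.GC_BGD,np.uint8)
    K=lambda s:cv2.getStructuringElement(2,(s,s))
    m[cv2.dilate(h,K(71))>0]=cv2.GC_PR_BGD; m[h>0]=cv2.GC_PR_FGD; m[cv2.erode(h,K(35))>0]=cv2.GC_FGD
    cv2.grabCut(np.ascontiguousarray(g),m,None,np.zeros((1,65)),np.zeros((1,65)),6,cv2.GC_INIT_WITH_MASK)
    return ((m==1)|(m==3)).astype(np.uint8),(x0,y0),g
E
cat > meas.py <<'E'
from h import *
np.set_printoptions(precision=1,suppress=True)
def run(imgs,items,fn,z0=0.):
    out=[]
    for k,(L,W,p0) in items.items():
        V=[];row=[];G={}
        for n in imgs:
            m,x0,g=seg2(n,imgs[n],p0,L,W,z0); V.append((n,m,x0)); G[n]=g.copy()
        for vv in([V[:1],V[1:],V] if len(V)>1 else [V]):
            o=fit(vv,L,W,p0,z0); print(k,[v[0] for v in vv],o.x[:2]*1000,"%.1f"%np.degrees(o.x[2]),round(o.fun,3))
        for n,m,x0 in V:
            g=G[n]
            for mm,c in((m,(255,0,0)),(hull(n,o.x,L,W,.45,z0,x0),(0,255,0))):
                cv2.drawContours(g,cv2.findContours(mm,0,2)[0],-1,c,2)
            row.append(cv2.resize(g,(200,200)))
        out.append(np.vstack(row))
    cv2.imwrite(fn,np.hstack(out)[:,:,::-1])
E
python3 - <<'E'
from meas import *
imgs={n:cv2.imread(f"pics/{n}0.png")[:,:,::-1] for n in("top","scene")}
run(imgs,{"L":(.096,.034,(.445,-.343,.54)),"2":(.078,.032,(.431,.104,.34)),"3":(.060,.030,(.44,.275,2.64)),"4":(.042,.028,(.439,-.135,2.32))},"pics/fit2.png")
E
```

```text
L ['top'] [ 445.2 -343.7] 29.8 0.085
L ['scene'] [ 445.8 -346.7] 28.4 0.095
L ['top', 'scene'] [ 445.1 -345. ] 28.9 0.106
2 ['top'] [430.5 103.8] 20.1 0.18
2 ['scene'] [431.3 104.3] 15.3 0.083
2 ['top', 'scene'] [431.1 104. ] 18.1 0.135
3 ['top'] [440.3 276.8] 145.7 0.212
3 ['scene'] [440.9 277.3] 151.3 0.072
3 ['top', 'scene'] [441.  277.4] 149.5 0.144
4 ['top'] [ 440.2 -134.2] 132.6 0.18
4 ['scene'] [ 440.6 -134.6] 149.2 0.129
4 ['top', 'scene'] [ 440.5 -134.4] 134.1 0.16
```

View pics/fit2.png

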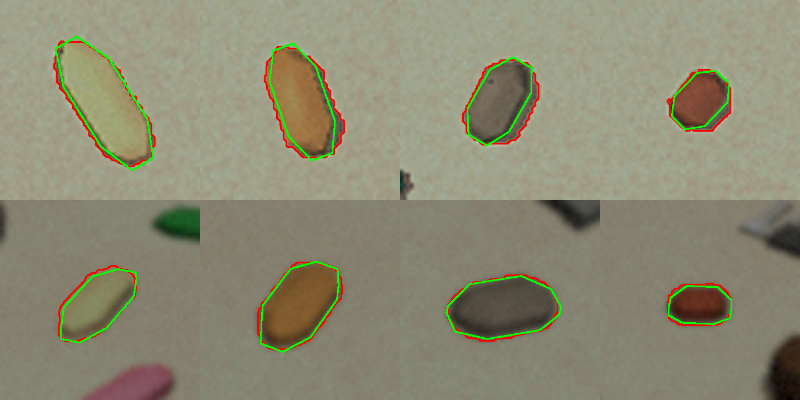

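The overlays fit: cream (445,-345, 29°), honey (431,104, 17.5°), grey (441,277, 149.5°), russet (440.5,-134, ~137°). The mats also agree between cameras to about 2.5 mm, with their row at 0.8°. The confirmed targets are cream at (469,252), not pink or green; grey at (193,264), not turquoise; honey at (269,266); and russet at (375,259).

```bash
cat > go.py <<'E'
import sys,numpy as np
from scipy.spatial.transform import Rotation as Ro
from plant import r
x,y,z,yaw=map(float,sys.argv[1:5]); s=r.get_state()
R=Ro.from_euler("xyz",s["eef_rot"],degrees=True)
c=[Ro.from_euler("xyz",[180,0,a],degrees=True) for a in(yaw,yaw+180)]
T=min(c,key=lambda T:(R.inv()*T).magnitude()) if len(sys.argv)<6 else c[0]
d=R.inv().apply(np.array([x,y,z])-s["tcp_pos"]); a=(R.inv()*T).as_rotvec()
print("t %.2f pos"%s["time_s"],np.round(s["tcp_pos"]*1000,1),"rot",np.round(s["eef_rot"],1),"q",np.round(s["joints"]))
print("tool shift",np.round(d,4),"rows",np.linalg.norm(d)/.035,"turn",np.round(a,4),"rows",np.linalg.norm(a)/.11)
E
python3 go.py .445 -.345 .10 29
```

```text
t 0.75 pos [ 238.9 -631.3  192.2] rot [-180.     0.  -159.3] q [-53.  21.   1.  -0. -70. -17.]
tool shift [-0.2941  0.1948  0.0922] rows 10.417665325452345 turn [-1.000e-04  0.000e+00 -1.443e-01] rows 1.3120786842696062
```

```bash
python3 -m inch '-.0245 .0162 .0077 0 0 0 1;-.0245 .0162 .0077 0 0 0 1;-.0245 .0162 .0077 0 0 0 1;-.0245 .0162 .0077 0 0 0 1;-.0245 .0162 .0077 0 0 0 1;-.0245 .0162 .0077 0 0 0 1;-.0245 .0162 .0077 0 0 0 1;-.0245 .0162 .0077 0 0 0 1;-.0245 .0162 .0077 0 0 0 1;-.0245 .0162 .0077 0 0 0 1;-.0245 .0162 .0077 0 0 0 1;-.0245 .0162 .0077 0 0 0 1;0 0 0 0 0 -.072 1;0 0 0 0 0 -.072 1;0 0 0 0 0 0 1;0 0 0 0 0 0 1' 25; python3 go.py .445 -.345 .004 29
```

```text
time_s: 2.08
tcp_pos: [0.4452, -0.3453, 0.0999]
eef_rot: [-180.0, 0.0, -151.1]
contact_force: [-0.2, -0.5, 1.2]
gripper_width: 0.088
t 2.08 pos [ 445.2 -345.3   99.9] rot [-180.     0.  -151.1] q [-18.  15. -21.  -0. -55. -43.]
tool shift [0.0001 0.0004 0.0959] rows 2.739324621500548 turn [-0.0002  0.0002 -0.0022] rows 0.020192743904716794
```

Tracking is precise, so I'll descend to 4 mm and grip.

```bash
python3 -m inch '0 0 .03 0 0 0 1;0 0 .03 0 0 0 1;0 0 .02 0 0 0 1;0 0 .010 0 0 0 1;0 0 .006 0 0 0 1;0 0 0 0 0 0 1;0 0 0 0 0 0 0;0 0 0 0 0 0 0;0 0 0 0 0 0 0;0 0 0 0 0 0 0;0 0 0 0 0 0 0;0 0 0 0 0 0 0;0 0 0 0 0 0 0;0 0 0 0 0 0 0;0 0 0 0 0 0 0;0 0 0 0 0 0 0' 25; python3 go.py .445 -.345 .004 29
```

```text
time_s: 3.42
tcp_pos: [0.4451, -0.3454, 0.0037]
eef_rot: [180.0, -0.0, -151.0]
contact_force: [0.7, -0.2, -0.2]
gripper_width: 0.0264
t 3.42 pos [ 445.1 -345.4    3.7] rot [ 180.   -0. -151.] q [-18.  21. -27.  -0. -42. -43.]
tool shift [-0.0001  0.0004 -0.0003] rows 0.013756399654813723 turn [ 0.     -0.     -0.0004] rows 0.0032057180758993105
```

```bash
python3 -m inch '0 0 0 0 0 0 0;0 0 0 0 0 0 0;0 0 0 0 0 0 0' 25; python3 - <<'E'
from h import *
for n,c in(("top",(469,252)),("scene",(232,185))):
    i=r.capture(n); g=i[c[1]-60:c[1]+60,c[0]-80:c[0]+80]; cv2.imwrite(f"pics/g1{n}.png",cv2.resize(g,(640,480),interpolation=2)[:,:,::-1])
E
```

```text
time_s: 3.67
tcp_pos: [0.445, -0.3454, 0.0037]
eef_rot: [180.0, -0.0, -151.0]
contact_force: [-0.1, 0.1, -0.4]
gripper_width: 0.0064
```

View pics/g1scene.png

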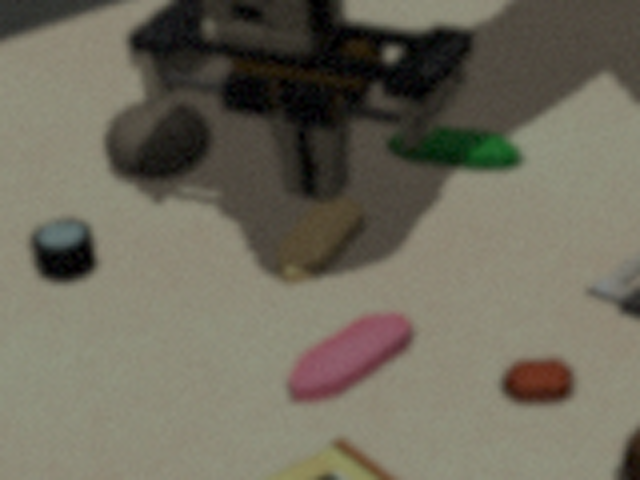

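View pics/g1top.png

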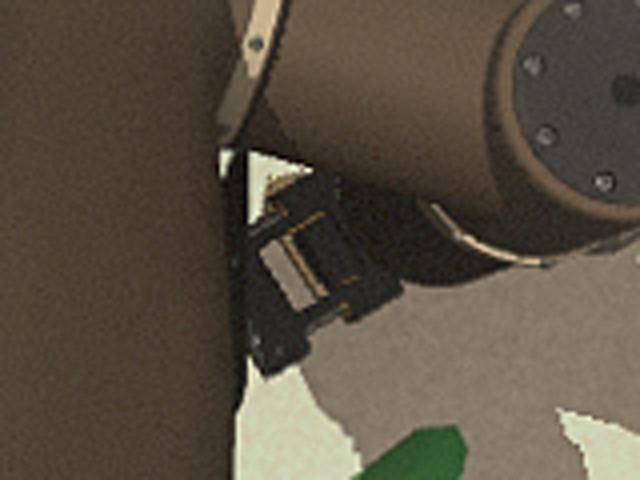

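```bash
python3 - <<'E'
from h import *
s=r.get_state(); X=s["tcp_pos"]
for n in("top","scene"): print(n,proj(n,[X,X+[0,0,.05],X+[-.03,0,0],X+[-.05,0,0.03]]))
print(r.hold_point_z,s["contact_force"],s["gripper_width"])
E
```

```text
top [[469.05653703 253.38761274]
 [474.61706847 250.54660713]
 [469.96263144 266.6665755 ]
 [473.90155884 274.37092405]]
scene [[232.24874085 184.64768949]
 [230.32117278 167.4387367 ]
 [241.93543429 180.52668453]
 [247.37382455 167.73117517]]
0.0188 [-0.47799959 -0.29768845  0.0898045 ] 0.0018661293329051412
```

```bash
python3 - <<'E'
from h import *
print(proj("scene",[[.239,-.631,.192],[.239,-.631,.22]]),proj("top",[[.239,-.631,.192]]))
i=r.capture("scene"); g=i[110:210,165:300]; cv2.imwrite("pics/g2.png",cv2.resize(g,(800,592),interpolation=2)[:,:,::-1])
i=cv2.imread("pics/scene0.png"); cv2.imwrite("pics/g3.png",cv2.resize(i[0:75,170:270],(800,600),interpolation=2))
print(r.get_state()["gripper_width"])
E
```

```text
[[229.09793388  64.57835623]
 [228.16242803  54.82024851]] [[642.44951758 341.46408783]]
0.0008495162999979008
```

View pics/g2.png

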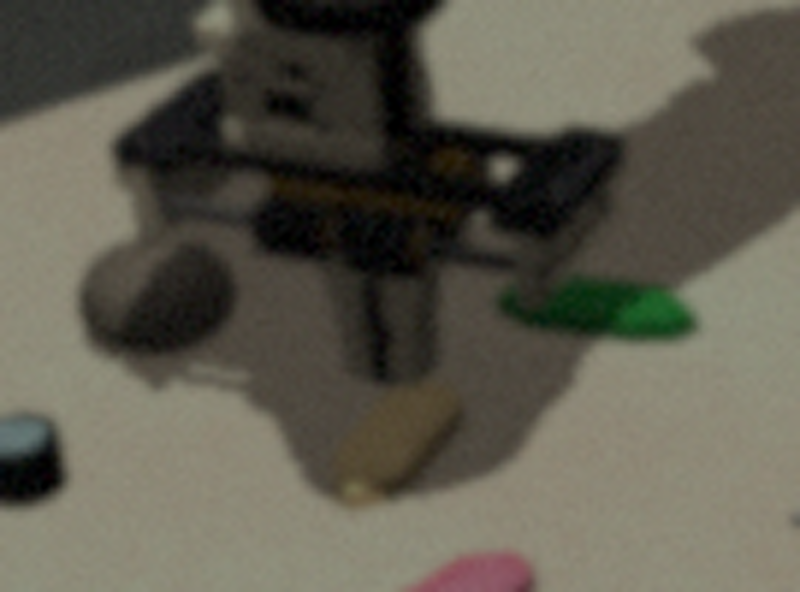

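View pics/g3.png

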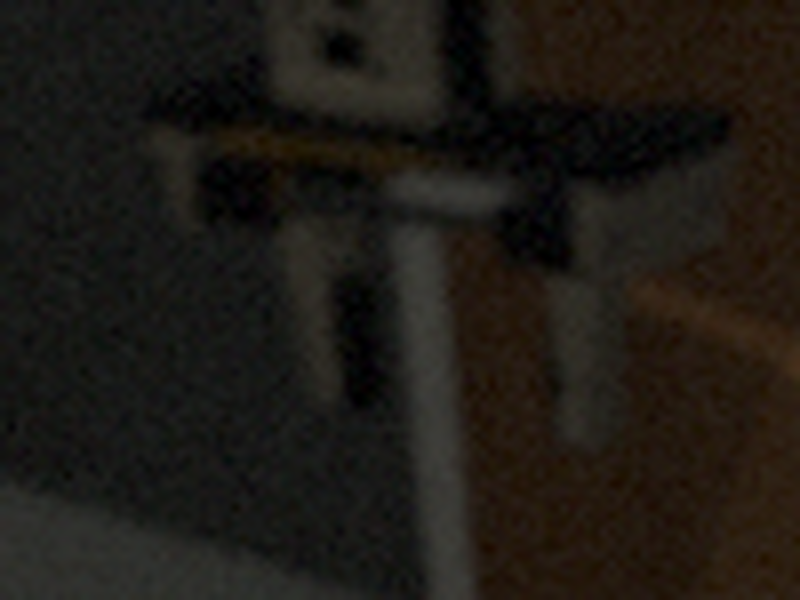

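Scene picture: the blade hasn't moved, and the shut fingertips show at about (231,173). The reported TCP should project to (232,184.6), and the start picture shows the same gap: tips at (228,53) against a predicted (229,64.6). So the real tips are about 34 mm higher than reported, and they closed on air above the blade. I'll open the gripper, go down partway and look again.

```bash
python3 -m inch '0 0 0 0 0 0 1;0 0 0 0 0 0 1;0 0 0 0 0 0 1;0 0 0 0 0 0 1;0 0 0 0 0 0 1;0 0 0 0 0 0 1;0 0 0 0 0 0 1;0 0 .005 0 0 0 1;0 0 .005 0 0 0 1;0 0 .005 0 0 0 1;0 0 0 0 0 0 1;0 0 0 0 0 0 1' 25;  python3 - <<'E'
from h import *
i=r.capture("scene"); g=i[110:210,165:300]; cv2.imwrite("pics/g4.png",cv2.resize(g,(800,592),interpolation=2)[:,:,::-1])
E
```

```text
time_s: 4.82
tcp_pos: [0.4446, -0.3453, -0.0119]
eef_rot: [179.9, -0.1, -151.0]
contact_force: [-0.6, 0.1, 0.7]
gripper_width: 0.0755
```

View pics/g4.png

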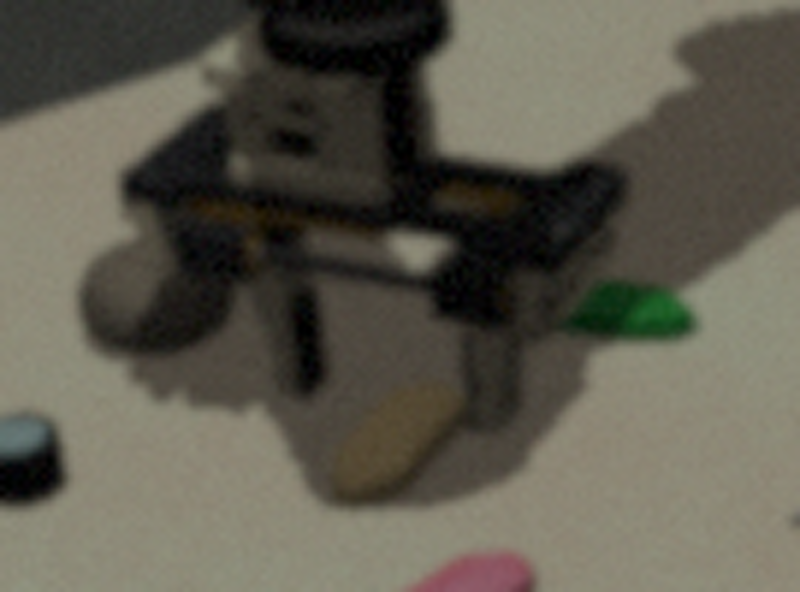

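The reported z is −12 mm with no contact, so the offset is confirmed. The tips are at about 20 mm, which puts the offset near 32 mm. I'll go lower and touch the table lightly to calibrate it.

```bash
python3 -m inch '0 0 .006 0 0 0 1;0 0 .005 0 0 0 1;0 0 .003 0 0 0 1;0 0 0 0 0 0 1;0 0 0 0 0 0 1' 25; python3 -m inch '0 0 .001 0 0 0 1;0 0 .001 0 0 0 1;0 0 0 0 0 0 1'; python3 -m inch '0 0 .001 0 0 0 1;0 0 0 0 0 0 1'; python3 - <<'E'
from h import *
i=r.capture("scene"); g=i[110:210,165:300]; cv2.imwrite("pics/g5.png",cv2.resize(g,(800,592),interpolation=2)[:,:,::-1])
E
```

```text
time_s: 5.28
tcp_pos: [0.4448, -0.3453, -0.0256]
eef_rot: [180.0, -0.0, -151.0]
contact_force: [-1.2, 0.0, 0.5]
gripper_width: 0.0872
time_s: 5.53
tcp_pos: [0.445, -0.3454, -0.0273]
eef_rot: [180.0, 0.0, -151.0]
contact_force: [-0.3, 0.3, 0.6]
gripper_width: 0.0876
time_s: 5.7
tcp_pos: [0.445, -0.3454, -0.0283]
eef_rot: [180.0, 0.0, -151.0]
contact_force: [-0.5, -0.2, -0.1]
gripper_width: 0.0878
```

View pics/g5.png

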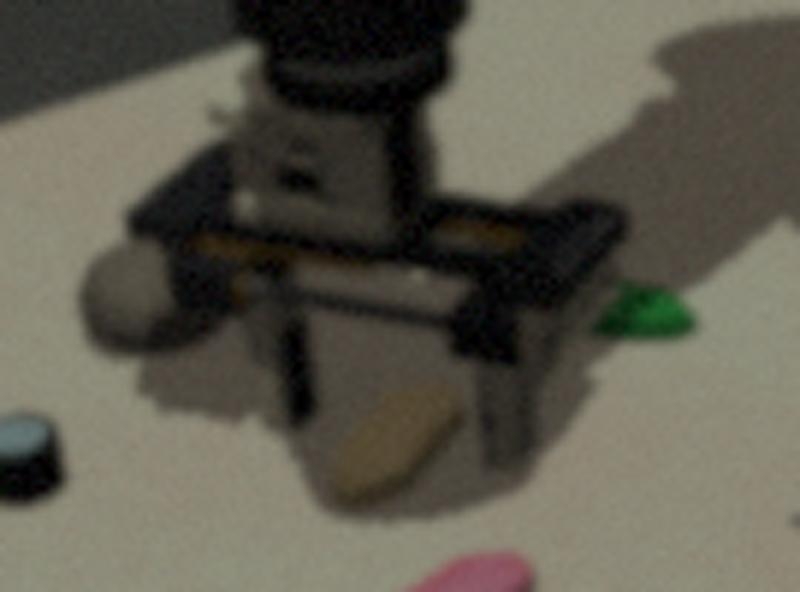

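The tips now straddle the blade; their midpoint at (233.4,185.3) implies a height of 2–4 mm. Closing.

```bash
python3 -m inch '0 0 .0005 0 0 0 0;0 0 0 0 0 0 0;0 0 0 0 0 0 0;0 0 0 0 0 0 0;0 0 0 0 0 0 0;0 0 0 0 0 0 0;0 0 0 0 0 0 0;0 0 0 0 0 0 0;0 0 0 0 0 0 0;0 0 0 0 0 0 0;0 0 0 0 0 0 0' 25; python3 -m inch '0 0 0 0 0 0 0;0 0 0 0 0 0 0'
```

```text
time_s: 6.67
tcp_pos: [0.4451, -0.3454, -0.0287]
eef_rot: [-180.0, 0.0, -151.0]
contact_force: [0.5, 0.3, 0.8]
gripper_width: 0.0335
time_s: 6.83
tcp_pos: [0.445, -0.3454, -0.0287]
eef_rot: [-180.0, 0.0, -151.0]
contact_force: [0.5, 0.1, 0.3]
gripper_width: 0.0337
```

Gripped at 33.7 mm against 34 mm expected. Lifting.

```bash
python3 -m inch '0 0 -.01 0 0 0 0;0 0 -.02 0 0 0 0;0 0 -.025 0 0 0 0;0 0 -.025 0 0 0 0;0 0 0 0 0 0 0' ; python3 go.py .6207 .2115 .051 0.7
```

```text
time_s: 7.25
tcp_pos: [0.448, -0.3469, 0.0569]
eef_rot: [-179.6, 0.2, -151.0]
contact_force: [0.3, -0.9, -0.1]
gripper_width: 0.0335
t 7.25 pos [ 448.  -346.9   56.9] rot [-179.6    0.2 -151. ] q [-18.  17. -24.   0. -49. -43.]
tool shift [-0.4221  0.4044  0.0051] rows 16.701614886790082 turn [-0.0053  0.0058  0.4948] rows 4.498441372317191
```

```bash
python3 -m inch '-.0235 .0223 0 0 0 0 0;-.0235 .0223 0 0 0 0 0;-.0235 .0223 0 0 0 0 0;-.0235 .0223 0 0 0 0 0;-.0235 .0223 0 0 0 0 0;-.0235 .0223 0 0 0 0 0;-.0235 .0223 0 0 0 0 0;-.0235 .0223 0 0 0 0 0;-.0235 .0223 0 0 0 0 0;-.0235 .0223 0 0 0 0 0;-.0235 .0223 0 0 0 0 0;-.0235 .0223 0 0 0 0 0;-.0235 .0223 0 0 0 0 0;-.0235 .0223 0 0 0 0 0;-.0235 .0223 0 0 0 0 0;-.0235 .0223 0 0 0 0 0;-.0235 .0223 0 0 0 0 0;-.0235 .0223 0 0 0 0 0'; python3 -m inch '0 0 0 0 0 .099 0;0 0 0 0 0 .099 0;0 0 0 0 0 .099 0;0 0 0 0 0 .099 0;0 0 0 0 0 .099 0;0 0 0 0 0 0 0;0 0 0 0 0 0 0' ; python3 go.py .6207 .2115 -.0137 0.7
```

```text
time_s: 8.75
tcp_pos: [0.6208, 0.2123, 0.0519]
eef_rot: [180.0, 0.0, -151.0]
contact_force: [-0.2, -0.3, -1.2]
gripper_width: 0.0333
time_s: 9.33
tcp_pos: [0.6206, 0.2106, 0.0516]
eef_rot: [180.0, 0.0, -179.2]
contact_force: [-0.1, -0.9, -0.7]
gripper_width: 0.0333
t 9.33 pos [620.6 210.6  51.6] rot [ 180.     0.  -179.2] q [  36.   25.  -12.   -0.  -53. -125.]
tool shift [-0.0001  0.0009  0.0653] rows 1.866511641818633 turn [0.0001 0.0001 0.0016] rows 0.014422198324806712
```

```bash
python3 -m inch '0 .0009 .03 0 0 0 0;0 0 .02 0 0 0 0;0 0 0 0 0 0 0;0 0 0 0 0 0 0'; python3 - <<'E'
from h import *
i=r.capture("scene"); a=cv2.resize(i[290:415,280:420],(392,350),interpolation=2)
i=r.capture("top"); b=cv2.resize(i[130:240,160:290],(400,350),interpolation=2); cv2.imwrite("pics/p1.png",np.hstack([a,b])[:,:,::-1])
E
```

```text
time_s: 9.67
tcp_pos: [0.62, 0.211, 0.0007]
eef_rot: [-179.9, -0.1, -179.3]
contact_force: [-0.2, -0.0, -0.2]
gripper_width: 0.0336
```

View pics/p1.png

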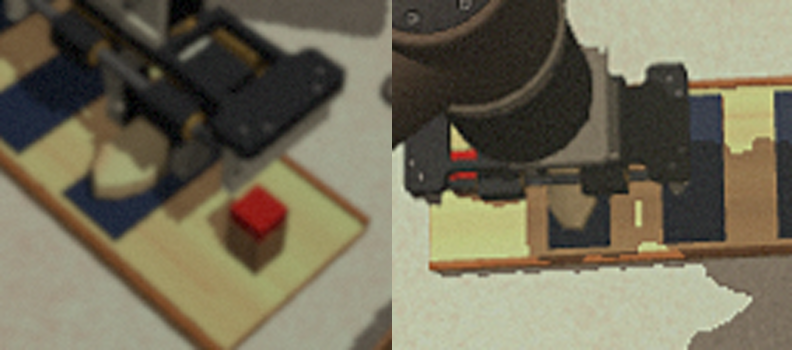

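```bash
python3 -m inch '0 0 .007 0 0 0 0;0 0 .004 0 0 0 0;0 0 .001 0 0 0 0;0 0 0 0 0 0 0;0 0 0 0 0 0 0'; python3 -m inch '0 0 .001 0 0 0 0;0 0 .001 0 0 0 0;0 0 0 0 0 0 0';python3 -m inch '0 0 .0005 0 0 0 0;0 0 0 0 0 0 0';python3 -m inch '0 0 .0005 0 0 0 0;0 0 0 0 0 0 0'
```

```text
time_s: 10.18
tcp_pos: [0.6207, 0.2116, -0.0106]
eef_rot: [-180.0, 0.0, -179.4]
contact_force: [-0.5, -0.8, -0.5]
gripper_width: 0.0339
time_s: 10.43
tcp_pos: [0.6205, 0.2115, -0.0129]
eef_rot: [-180.0, -0.0, -179.4]
contact_force: [-0.5, 0.3, -0.8]
gripper_width: 0.0333
time_s: 10.6
tcp_pos: [0.6205, 0.2115, -0.0133]
eef_rot: [-180.0, -0.0, -179.4]
contact_force: [0.3, 0.3, -0.3]
gripper_width: 0.0333
time_s: 10.77
tcp_pos: [0.6207, 0.2116, -0.0137]
eef_rot: [180.0, 0.0, -179.4]
contact_force: [1.0, 0.3, -0.5]
gripper_width: 0.0336
```

```bash
for i in 1 ; do python3 -m inch '0 0 .0005 0 0 0 0;0 0 0 0 0 0 0'; python3 -m inch '0 0 .0005 0 0 0 0;0 0 0 0 0 0 0'; done; python3 go.py .6207 .2115 -.0137 0.7
```

```text
time_s: 10.93
tcp_pos: [0.6207, 0.2116, -0.0137]
eef_rot: [180.0, 0.0, -179.4]
contact_force: [-2.9, -0.7, 4.9]
gripper_width: 0.0334
time_s: 11.1
tcp_pos: [0.6207, 0.2116, -0.0137]
eef_rot: [180.0, 0.0, -179.4]
contact_force: [-2.9, -0.3, 7.5]
gripper_width: 0.0337
t 11.10 pos [620.7 211.6 -13.7] rot [ 180.     0.  -179.4] q [  36.   29.  -15.    0.  -46. -125.]
tool shift [ 0.     -0.0001 -0.    ] rows 0.003912163113243423 turn [ 0.0001  0.0005 -0.0011] rows 0.010643520301152424
```

Touchdown came exactly at −13.7 mm, as predicted. Releasing partway (to about 54 mm), then rising.

```bash
python3 -m inch '0 0 -.001 0 0 0 0;0 0 0 0 0 0 .62;0 0 0 0 0 0 .62;0 0 0 0 0 0 .62;0 0 0 0 0 0 .62;0 0 0 0 0 0 .62;0 0 -.01 0 0 0 .62;0 0 -.02 0 0 0 .62;0 0 -.03 0 0 0 .62;0 0 -.03 0 0 0 .62;0 0 0 0 0 0 .62;0 0 0 0 0 0 .62'; python3 go.py .431 .104 .075 17.5
```

```text
time_s: 12.1
tcp_pos: [0.6221, 0.2125, 0.0794]
eef_rot: [179.8, 0.2, -179.4]
contact_force: [0.2, 0.4, -0.7]
gripper_width: 0.0545
t 12.10 pos [622.1 212.5  79.4] rot [ 179.8    0.2 -179.4] q [  36.   24.  -10.    0.  -56. -125.]
tool shift [ 0.1923 -0.1064  0.0033] rows 6.278601390711312 turn [ 0.002   0.0047 -0.2944] rows 2.677018035598436
```

```bash
python3 -m inch '.0272 -.0151 0 0 0 0 .8;.0272 -.0151 0 0 0 0 .8;.0272 -.0151 0 0 0 0 .9;.0272 -.0151 0 0 0 0 1;.0272 -.0151 0 0 0 0 1;.0272 -.0151 0 0 0 0 1;.0272 -.0151 0 0 0 0 1;0 0 0 0 0 -.098 1;0 0 0 0 0 -.098 1;0 0 0 0 0 -.098 1;0 0 0 0 0 0 1;0 0 0 0 0 0 1'; python3 go.py .431 .104 -.0287 17.5; python3 - <<'E'
from meas import *
imgs={n:r.capture(n) for n in("top","scene")}
for n in imgs: cv2.imwrite(f"pics/{n}1.png",imgs[n][:,:,::-1])
run({"scene":imgs["scene"]},{"L":(.096,.034,(.6207,.2115,.01))},"pics/fit3.png",.015)
E
```

```text
time_s: 13.1
tcp_pos: [0.431, 0.1036, 0.076]
eef_rot: [-180.0, -0.0, -162.7]
contact_force: [0.4, 0.7, -0.2]
gripper_width: 0.0877
t 13.10 pos [431.  103.6  76. ] rot [-180.    -0.  -162.7] q [  39.    5.  -37.   -0.  -48. -112.]
tool shift [-0.0002  0.0004  0.1047] rows 2.991368851405337 turn [-0.0001 -0.0007 -0.0038] rows 0.03487300018480164
L ['scene'] [622.2 211.4] 0.7 0.085
```

View pics/scene1.png

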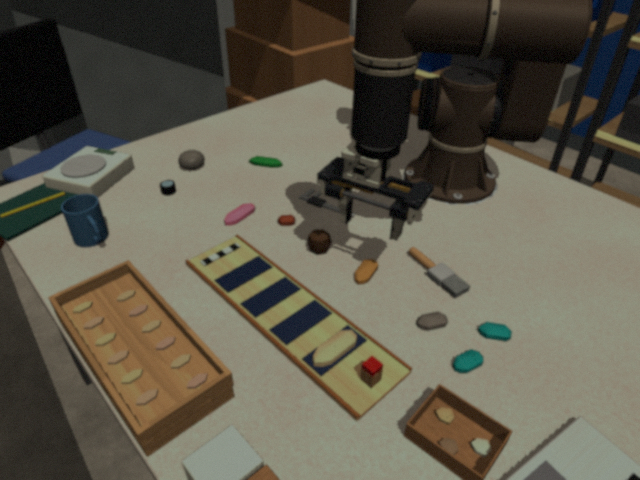

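View pics/top1.png

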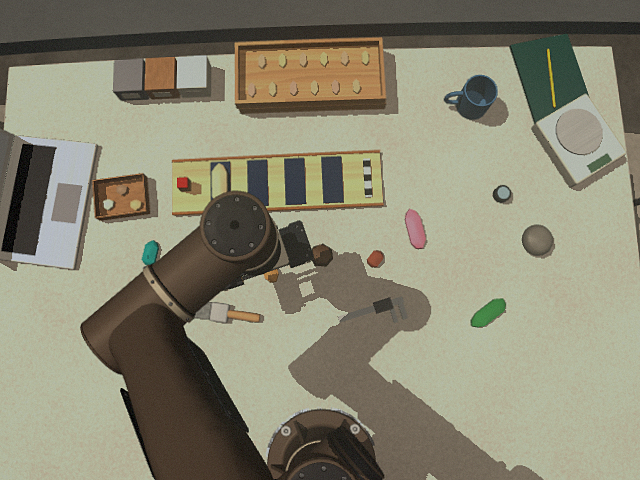

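The longest blade sits at (622.2, 211.4, 0.7°) in the scene view, where mat 1 measured (621.9, 211.6). Now the honey blade.

```bash
python3 -m inch '0 .0004 .03 0 0 0 1;0 0 .03 0 0 0 1;0 0 .025 0 0 0 1;0 0 .012 0 0 0 1;0 0 .005 0 0 0 1;0 0 .0025 0 0 0 1;0 0 0 0 0 0 1;0 0 0 0 0 0 1' 25; python3 -m inch '0 0 0 0 0 0 0;0 0 0 0 0 0 0;0 0 0 0 0 0 0;0 0 0 0 0 0 0;0 0 0 0 0 0 0;0 0 0 0 0 0 0;0 0 0 0 0 0 0;0 0 0 0 0 0 0;0 0 0 0 0 0 0;0 0 0 0 0 0 0;0 0 0 0 0 0 0;0 0 0 0 0 0 0' 25
```

```text
time_s: 13.87
tcp_pos: [0.4318, 0.1046, -0.0276]
eef_rot: [180.0, 0.1, -162.6]
contact_force: [0.1, -0.3, -1.0]
gripper_width: 0.0874
time_s: 14.87
tcp_pos: [0.4312, 0.1042, -0.0283]
eef_rot: [-180.0, -0.0, -162.5]
contact_force: [0.5, -0.2, 0.5]
gripper_width: 0.0316
```

```bash
python3 -m inch '0 0 -.01 0 0 0 0;0 0 -.02 0 0 0 0;0 0 -.025 0 0 0 0;0 0 -.025 0 0 0 0;0 0 0 0 0 0 0;-.0315 -.0059 0 0 0 0 0;-.0315 -.0059 0 0 0 0 0;-.0315 -.0059 0 0 0 0 0;-.0315 -.0059 0 0 0 0 0;-.0315 -.0059 0 0 0 0 0;-.0315 -.0059 0 0 0 0 0;0 0 0 0 0 .097 0;0 0 0 0 0 .097 0;0 0 0 0 0 .097 0;0 0 0 0 0 0 0;0 0 0 0 0 0 0;0 0 0 0 0 0 0' ; python3 go.py .6219 .1266 -.0133 0.75
```

```text
time_s: 16.28
tcp_pos: [0.6219, 0.1271, 0.0515]
eef_rot: [-180.0, -0.0, -179.0]
contact_force: [1.0, -0.6, -1.0]
gripper_width: 0.0318
t 16.28 pos [621.9 127.1  51.5] rot [-180.   -0. -179.] q [  29.   24.  -15.   -0.  -52. -118.]
tool shift [ 0.     -0.0005  0.0648] rows 1.8509569584550136 turn [-0.0001 -0.0004  0.0039] rows 0.03573884420088468
```

```bash
python3 -m inch '0 -.0005 .025 0 0 .004 0;0 0 .02 0 0 0 0;0 0 .012 0 0 0 0;0 0 .004 0 0 0 0;0 0 .001 0 0 0 0;0 0 0 0 0 0 0;0 0 0 0 0 0 0'; python3 -m inch '0 0 .001 0 0 0 0;0 0 .001 0 0 0 0;0 0 0 0 0 0 0';python3 -m inch '0 0 .0005 0 0 0 0;0 0 0 0 0 0 0'; python3 -m inch '0 0 .0005 0 0 0 0;0 0 0 0 0 0 0'
```

```text
time_s: 16.87
tcp_pos: [0.6229, 0.127, -0.0092]
eef_rot: [180.0, 0.1, -179.4]
contact_force: [0.2, 0.4, 0.7]
gripper_width: 0.0316
time_s: 17.12
tcp_pos: [0.6223, 0.1268, -0.0118]
eef_rot: [180.0, 0.0, -179.4]
contact_force: [0.2, 0.3, -1.0]
gripper_width: 0.0316
time_s: 17.28
tcp_pos: [0.6222, 0.1267, -0.0126]
eef_rot: [180.0, 0.0, -179.4]
contact_force: [-0.4, 0.6, -0.6]
gripper_width: 0.0319
time_s: 17.45
tcp_pos: [0.6222, 0.1267, -0.0132]
eef_rot: [180.0, 0.0, -179.4]
contact_force: [0.4, -0.3, 1.3]
gripper_width: 0.0316
```

```bash
python3 -m inch '0 0 .0005 0 0 0 0;0 0 0 0 0 0 0'; python3 -m inch '0 0 .0003 0 0 0 0;0 0 0 0 0 0 0'
```

```text
time_s: 17.62
tcp_pos: [0.6222, 0.1267, -0.0132]
eef_rot: [-180.0, 0.0, -179.4]
contact_force: [-0.6, -0.4, 3.9]
gripper_width: 0.0313
time_s: 17.78
tcp_pos: [0.6222, 0.1267, -0.0133]
eef_rot: [-180.0, 0.0, -179.4]
contact_force: [-3.6, -0.7, 6.9]
gripper_width: 0.0319
```

```bash
python3 -m inch '0 0 -.001 0 0 0 0;0 0 0 0 0 0 .62;0 0 0 0 0 0 .62;0 0 0 0 0 0 .62;0 0 0 0 0 0 .62;0 0 0 0 0 0 .62;0 0 -.01 0 0 0 .62;0 0 -.02 0 0 0 .62;0 0 -.03 0 0 0 .62;0 0 -.03 0 0 0 .62;.0224 .019 0 0 0 0 .62;.0224 .019 0 0 0 0 .62;.0224 .019 0 0 0 0 .62;.0224 .019 0 0 0 0 .62;.0224 .019 0 0 0 0 .62;.0224 .019 0 0 0 0 .62;.0224 .019 0 0 0 0 .62;.0224 .019 0 0 0 0 .62'; python3 -m inch '0 0 0 0 0 -.108 1;0 0 0 0 0 -.108 1;0 0 0 0 0 -.108 1;0 0 0 0 0 -.108 1;0 0 0 0 0 -.108 1;0 0 0 0 0 -.108 1;0 0 0 0 0 -.108 1;0 0 0 0 0 -.108 1;0 0 0 0 0 -.108 1;0 0 0 0 0 -.108 1;0 0 0 0 0 -.108 1;0 0 0 0 0 -.108 1'; python3 -m inch '0 0 0 0 0 -.108 1;0 0 0 0 0 -.108 1;0 0 0 0 0 -.108 1;0 0 0 0 0 -.108 1;0 0 0 0 0 -.108 1;0 0 0 0 0 -.108 1;0 0 0 0 0 -.108 1;0 0 0 0 0 -.108 1;0 0 0 0 0 -.108 1;0 0 0 0 0 -.108 1;0 0 0 0 0 -.108 1;0 0 0 0 0 -.108 1;0 0 0 0 0 0 1;0 0 0 0 0 0 1'; python3 go.py .441 .277 -.0285 -30.5 1;  python3 - <<'E'
from meas import *
imgs={n:r.capture(n) for n in("top","scene")}
for n in imgs: cv2.imwrite(f"pics/{n}2.png",imgs[n][:,:,::-1])
run({"scene":imgs["scene"]},{"L":(.096,.034,(.6207,.2115,.01)),"2":(.078,.032,(.622,.1267,.01))},"pics/fit4.png",.015)
E
```

```text
time_s: 19.28
tcp_pos: [0.4405, 0.2778, 0.0779]
eef_rot: [180.0, 0.0, -179.4]
contact_force: [0.8, 0.4, 0.4]
gripper_width: 0.0543
time_s: 20.28
tcp_pos: [0.4416, 0.277, 0.0778]
eef_rot: [-180.0, 0.0, -104.9]
contact_force: [0.3, -0.0, 0.7]
gripper_width: 0.0876
time_s: 21.45
tcp_pos: [0.4416, 0.277, 0.0776]
eef_rot: [-180.0, -0.0, -31.1]
contact_force: [-0.0, -0.4, 1.0]
gripper_width: 0.0876
t 21.45 pos [441.6 277.   77.6] rot [-180.    -0.   -31.1] q [ 54.  12. -27.   0. -50.   5.]
tool shift [-0.0005  0.0004  0.1061] rows 3.0308471510342017 turn [-0.0007 -0.0001 -0.0108] rows 0.09836130310006248
L ['scene'] [621.8 211.6] 1.8 0.075
2 ['scene'] [623.1 127.7] 1.7 0.056
```

View pics/scene2.png

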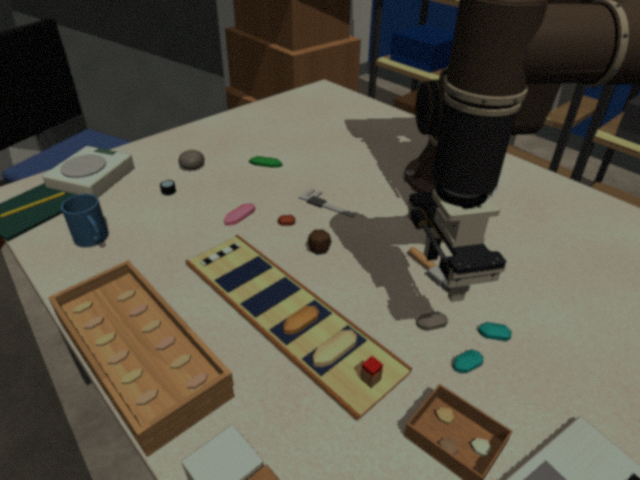

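The first two blades sit well. A turquoise look-alike lies near the jaws, so I'll open to only about 62 mm for the grey blade.

```bash
python3 -m inch '-.0005 .0004 .03 0 0 -.01 .7;0 0 .03 0 0 0 .7;0 0 .025 0 0 0 .7;0 0 .013 0 0 0 .7;0 0 .005 0 0 0 .7;0 0 .0027 0 0 0 .7;0 0 0 0 0 0 .7;0 0 0 0 0 0 .7' 25; python3 -m inch '0 0 0 0 0 0 0;0 0 0 0 0 0 0;0 0 0 0 0 0 0;0 0 0 0 0 0 0;0 0 0 0 0 0 0;0 0 0 0 0 0 0;0 0 0 0 0 0 0;0 0 0 0 0 0 0;0 0 0 0 0 0 0;0 0 0 0 0 0 0' 25; python3 go.py .441 .277 -.0285 -30.5 1
```

```text
time_s: 22.22
tcp_pos: [0.4414, 0.2775, -0.0278]
eef_rot: [-179.9, -0.0, -30.4]
contact_force: [0.9, 0.2, 0.1]
gripper_width: 0.0612
time_s: 23.05
tcp_pos: [0.4409, 0.2769, -0.0285]
eef_rot: [-180.0, -0.0, -30.3]
contact_force: [-1.3, -0.1, 6.2]
gripper_width: 0.0294
t 23.05 pos [440.9 276.9 -28.5] rot [-180.    -0.   -30.3] q [ 54.  21. -34.   0. -36.   6.]
tool shift [ 0.     -0.0001 -0.    ] rows 0.003018879855531223 turn [-0.0002 -0.0001  0.0026] rows 0.02399006520542964
```

```bash
python3 -m inch '0 0 -.01 0 0 0 0;0 0 -.02 0 0 0 0;0 0 -.025 0 0 0 0;0 0 -.025 0 0 0 0;0 0 0 0 0 0 0;.0307 .0124 0 0 0 0 0;.0307 .0124 0 0 0 0 0;.0307 .0124 0 0 0 0 0;.0307 .0124 0 0 0 0 0;.0307 .0124 0 0 0 0 0;.0307 .0124 0 0 0 0 0;.0307 .0124 0 0 0 0 0;.0307 .0124 0 0 0 0 0;.0307 .0124 0 0 0 0 0;0 0 0 0 0 0 0' ; python3 -m inch '0 0 0 0 0 -.1084 0;0 0 0 0 0 -.1084 0;0 0 0 0 0 -.1084 0;0 0 0 0 0 -.1084 0;0 0 0 0 0 -.1084 0;0 0 0 0 0 0 0;0 0 0 0 0 0 0;0 0 0 0 0 0 0'; python3 go.py .6230 .0417 -.0135 0.75
```

```text
time_s: 24.3
tcp_pos: [0.6254, 0.0368, 0.0511]
eef_rot: [180.0, -0.0, -30.5]
contact_force: [1.6, 1.8, -0.5]
gripper_width: 0.0292
time_s: 24.97
tcp_pos: [0.6228, 0.0409, 0.0513]
eef_rot: [-180.0, 0.0, 0.5]
contact_force: [-0.1, -0.1, -0.4]
gripper_width: 0.0297
t 24.97 pos [622.8  40.9  51.3] rot [-180.     0.     0.5] q [ 22.  23. -16.  -0. -51.  69.]
tool shift [ 0.0003 -0.0008  0.0648] rows 1.8526097716691596 turn [-0.      0.0001 -0.0044] rows 0.04031823503057291
```

```bash
python3 -m inch '.0003 -.0008 .025 0 0 -.004 0;0 0 .02 0 0 0 0;0 0 .012 0 0 0 0;0 0 .004 0 0 0 0;0 0 .001 0 0 0 0;0 0 0 0 0 0 0;0 0 0 0 0 0 0'; python3 -m inch '0 0 .001 0 0 0 0;0 0 .001 0 0 0 0;0 0 0 0 0 0 0;0 0 0 0 0 0 0';python3 -m inch '0 0 .0005 0 0 0 0;0 0 0 0 0 0 0'; python3 -m inch '0 0 .0005 0 0 0 0;0 0 0 0 0 0 0'
```

```text
time_s: 25.55
tcp_pos: [0.624, 0.0419, -0.0097]
eef_rot: [-180.0, -0.1, 0.9]
contact_force: [0.3, 0.5, 0.0]
gripper_width: 0.0291
time_s: 25.88
tcp_pos: [0.6233, 0.0417, -0.0124]
eef_rot: [-180.0, -0.0, 0.9]
contact_force: [-0.8, 0.1, -0.6]
gripper_width: 0.0294
time_s: 26.05
tcp_pos: [0.6232, 0.0417, -0.0132]
eef_rot: [-180.0, -0.0, 0.9]
contact_force: [-0.5, -0.4, -0.2]
gripper_width: 0.0297
time_s: 26.22
tcp_pos: [0.6232, 0.0417, -0.0135]
eef_rot: [180.0, -0.0, 0.9]
contact_force: [-1.4, 0.1, 3.2]
gripper_width: 0.0295
```

```bash
python3 -m inch '0 0 -.0003 0 0 0 0;0 0 0 0 0 0 .6;0 0 0 0 0 0 .6;0 0 0 0 0 0 .6;0 0 0 0 0 0 .6;0 0 0 0 0 0 .6;0 0 -.01 0 0 0 .6;0 0 -.02 0 0 0 .6;0 0 -.03 0 0 0 .6;0 0 -.03 0 0 0 .6;-.0232 .0216 0 0 0 0 .62;-.0232 .0216 0 0 0 0 .62;-.0232 .0216 0 0 0 0 .62;-.0232 .0216 0 0 0 0 .62;-.0232 .0216 0 0 0 0 .62;-.0232 .0216 0 0 0 0 .62;-.0232 .0216 0 0 0 0 .62;-.0232 .0216 0 0 0 0 .62'; python3 - <<'E'
from h import *
sc=6
out=[]
for n,c in(("top",(375,259)),("scene",(286,220))):
    i=cv2.imread(f"pics/{n}0.png"); out.append(cv2.resize(i[c[1]-20:c[1]+20,c[0]-20:c[0]+20],(400,400),interpolation=2))
cv2.imwrite("pics/red.png",np.hstack(out))
E
```

```text
time_s: 27.72
tcp_pos: [0.4393, -0.135, 0.0774]
eef_rot: [180.0, -0.1, 1.0]
contact_force: [0.2, -0.8, 1.1]
gripper_width: 0.0548
```

View pics/red.png

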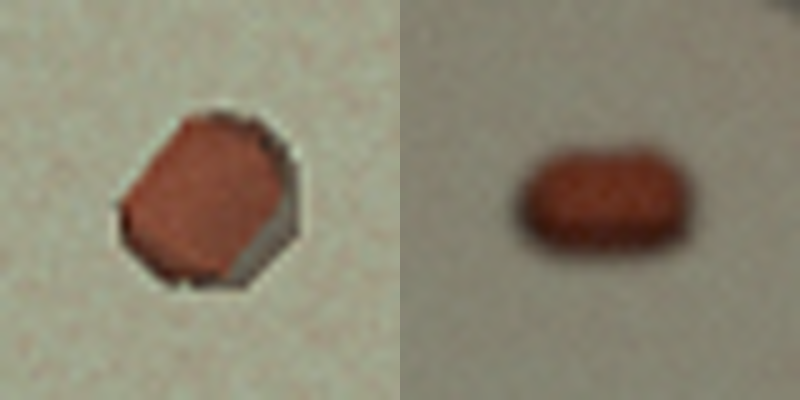

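The red blade's long sides in the top crop run from (122,205) to (195,115) and from (230,275) to (283,200), giving a yaw of about 142°, i.e. −38°.

```bash
python3 -m inch '0 0 0 0 0 .0973 .75;0 0 0 0 0 .0973 .75;0 0 0 0 0 .0973 .75;0 0 0 0 0 .0973 .75;0 0 0 0 0 .0973 .75;0 0 0 0 0 .0973 .75;0 0 0 0 0 .0973 .75;0 0 0 0 0 0 .75;0 0 0 0 0 0 .75'; python3 go.py .4405 -.1344 -.0285 -38;  python3 - <<'E'
from meas import *
imgs={n:r.capture(n) for n in("top","scene")}
for n in imgs: cv2.imwrite(f"pics/{n}3.png",imgs[n][:,:,::-1])
I={"L":(.096,.034,(.6207,.2115,.01)),"2":(.078,.032,(.622,.1267,.01)),"3":(.06,.03,(.623,.0417,.01))}
run({"scene":imgs["scene"]},I,"pics/fit5.png",.015)
run({"top":imgs["top"]},I,"pics/fit5t.png",.015)
E
```

```text
time_s: 28.47
tcp_pos: [0.4406, -0.1341, 0.0771]
eef_rot: [-180.0, -0.0, -37.9]
contact_force: [-0.4, -0.6, 1.1]
gripper_width: 0.0657
t 28.47 pos [ 440.6 -134.1   77.1] rot [-180.    -0.   -37.9] q [  8.   7. -35.   0. -49.  44.]
tool shift [1.000e-04 3.000e-04 1.056e-01] rows 3.0184860431497023 turn [-0.0006 -0.0006  0.0014] rows 0.01476598006477796
L ['scene'] [621.7 211.7] 1.2 0.085
2 ['scene'] [623.1 127.6] 1.5 0.061
3 ['scene'] [622.8  44.7] 15.4 0.205
L ['top'] [621.3 213.4] -0.2 0.097
2 ['top'] [622.1 128.9] -0.6 0.094
3 ['top'] [622.7  43.7] 3.2 0.1
```

View pics/scene3.png

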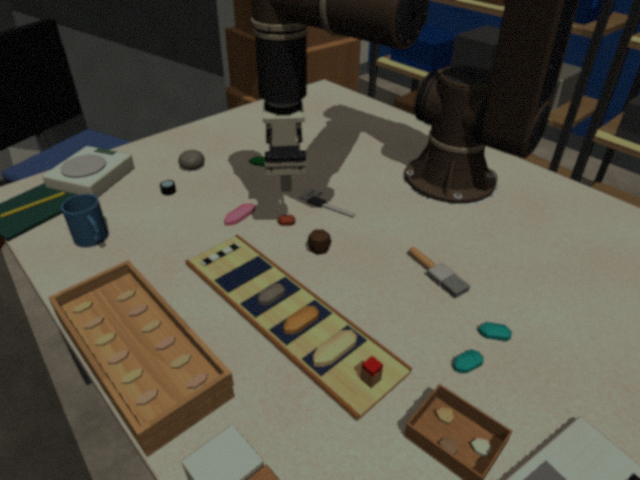

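View pics/top3.png

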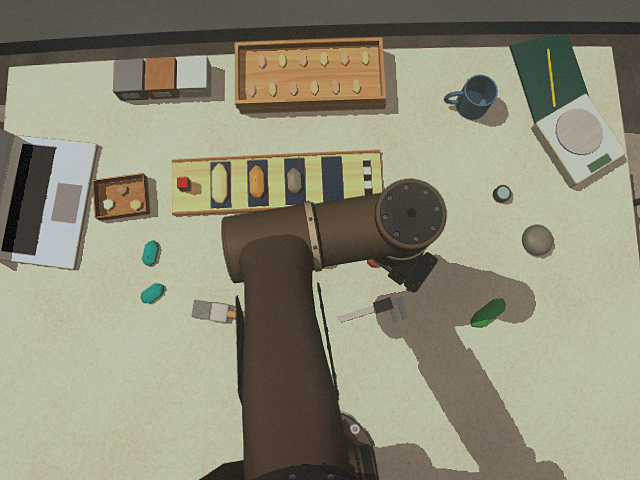

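Three blades are in place, each centred within about 2 mm in the top view. Now the red one.

```bash
python3 -m inch '0 .0003 .03 0 0 0 .7;0 0 .03 0 0 0 .7;0 0 .025 0 0 0 .7;0 0 .013 0 0 0 .7;0 0 .005 0 0 0 .7;0 0 .0022 0 0 0 .7;0 0 0 0 0 0 .7;0 0 0 0 0 0 .7' 25; python3 -m inch '0 0 0 0 0 0 0;0 0 0 0 0 0 0;0 0 0 0 0 0 0;0 0 0 0 0 0 0;0 0 0 0 0 0 0;0 0 0 0 0 0 0;0 0 0 0 0 0 0;0 0 0 0 0 0 0;0 0 0 0 0 0 0;0 0 0 0 0 0 0' 20; python3 go.py .4405 -.1344 -.0285 -38
```

```text
time_s: 29.23
tcp_pos: [0.441, -0.1343, -0.0278]
eef_rot: [-179.9, -0.1, -38.0]
contact_force: [-0.0, 0.4, -0.2]
gripper_width: 0.0617
time_s: 30.07
tcp_pos: [0.4403, -0.1343, -0.0285]
eef_rot: [-180.0, -0.0, -38.1]
contact_force: [-1.3, 0.1, 4.8]
gripper_width: 0.0274
t 30.07 pos [ 440.3 -134.3  -28.5] rot [-180.    -0.   -38.1] q [  8.  16. -41.   0. -32.  44.]
tool shift [ 0.0002 -0.0001  0.    ] rows 0.00640529702344541 turn [-0.0001 -0.0001 -0.0015] rows 0.013712128870866393
```

```bash
python3 -m inch '0 0 -.01 0 0 0 0;0 0 -.02 0 0 0 0;0 0 -.025 0 0 0 0;0 0 -.025 0 0 0 0;0 0 0 0 0 0 0;.0126 -.0265 0 0 0 0 0;.0126 -.0265 0 0 0 0 0;.0126 -.0265 0 0 0 0 0;.0126 -.0265 0 0 0 0 0;.0126 -.0265 0 0 0 0 0;.0126 -.0265 0 0 0 0 0;.0126 -.0265 0 0 0 0 0;0 0 0 0 0 0 0' ; python3 -m inch '0 0 0 0 0 -.0969 0;0 0 0 0 0 -.0969 0;0 0 0 0 0 -.0969 0;0 0 0 0 0 -.0969 0;0 0 0 0 0 -.0969 0;0 0 0 0 0 -.0969 0;0 0 0 0 0 -.0969 0;0 0 0 0 0 0 0;0 0 0 0 0 0 0;0 0 0 0 0 0 0'; python3 go.py .6242 -.0432 -.0135 0.75; python3 - <<'E'
from h import *
i=r.capture("scene"); a=cv2.resize(i[180:320,180:340],(400,350),interpolation=2)
i=r.capture("top"); b=cv2.resize(i[130:240,270:400],(400,350),interpolation=2); cv2.imwrite("pics/p4.png",np.hstack([a,b])[:,:,::-1])
E
```

```text
time_s: 31.15
tcp_pos: [0.6283, -0.0408, 0.0502]
eef_rot: [-180.0, -0.1, -38.0]
contact_force: [1.6, -0.4, 0.1]
gripper_width: 0.0275
time_s: 31.98
tcp_pos: [0.6238, -0.0428, 0.051]
eef_rot: [180.0, 0.0, 0.6]
contact_force: [-0.3, -0.4, 1.0]
gripper_width: 0.0277
t 31.98 pos [623.8 -42.8  51. ] rot [180.    0.    0.6] q [ 14.  23. -16.  -0. -51.  77.]
tool shift [0.0004 0.0004 0.0645] rows 1.8416379107987442 turn [ 0.      0.0005 -0.0029] rows 0.026981202277256238
```

View pics/p4.png

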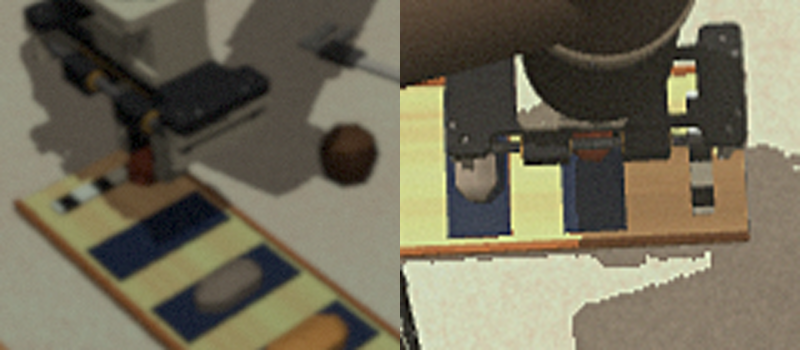

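The red blade is held and aligned above mat 4 (top view), so I'll lower it.

```bash
python3 -m inch '.0004 .0004 .025 0 0 -.003 0;0 0 .02 0 0 0 0;0 0 .012 0 0 0 0;0 0 .004 0 0 0 0;0 0 .001 0 0 0 0;0 0 0 0 0 0 0;0 0 0 0 0 0 0'; python3 -m inch '0 0 .0008 0 0 0 0;0 0 .001 0 0 0 0;0 0 0 0 0 0 0;0 0 0 0 0 0 0';python3 -m inch '0 0 .0005 0 0 0 0;0 0 0 0 0 0 0'; python3 -m inch '0 0 .0004 0 0 0 0;0 0 0 0 0 0 0'
```

```text
time_s: 32.67
tcp_pos: [0.6253, -0.043, -0.0096]
eef_rot: [-180.0, -0.1, 0.9]
contact_force: [1.0, 0.4, -0.1]
gripper_width: 0.0274
time_s: 33.0
tcp_pos: [0.6246, -0.0431, -0.0121]
eef_rot: [-180.0, -0.0, 0.9]
contact_force: [-0.3, 0.0, -0.3]
gripper_width: 0.0275
time_s: 33.17
tcp_pos: [0.6245, -0.0432, -0.0129]
eef_rot: [-180.0, -0.0, 0.9]
contact_force: [-0.3, -0.6, -1.2]
gripper_width: 0.0278
time_s: 33.33
tcp_pos: [0.6244, -0.0432, -0.0134]
eef_rot: [-180.0, 0.0, 0.9]
contact_force: [0.3, -0.4, 1.0]
gripper_width: 0.0277
```

```bash
python3 -m inch '0 0 .0004 0 0 0 0;0 0 0 0 0 0 0'
```

```text
time_s: 33.5
tcp_pos: [0.6245, -0.0432, -0.0134]
eef_rot: [180.0, -0.0, 0.9]
contact_force: [-1.6, 1.1, 2.7]
gripper_width: 0.0274
```

```bash
python3 -m inch '0 0 -.0003 0 0 0 0;0 0 0 0 0 0 .6;0 0 0 0 0 0 .6;0 0 0 0 0 0 .6;0 0 0 0 0 0 .6;0 0 0 0 0 0 .6;0 0 -.01 0 0 0 .6;0 0 -.02 0 0 0 .6;0 0 -.03 0 0 0 .6;0 0 -.03 0 0 0 .6;-.02 .025 -.01 0 0 0 .6;-.02 .025 -.01 0 0 0 .6;-.02 .025 -.01 0 0 0 .6;-.02 .025 -.01 0 0 0 .6;-.02 .025 -.01 0 0 0 .6;-.02 .025 -.01 0 0 0 .6;-.02 .025 0 0 0 0 .6;-.02 .025 0 0 0 0 .6;-.02 .025 0 0 0 0 .6;-.02 .025 0 0 0 0 .6';python3 -m inch '0 0 0 0 0 0 .6;0 0 0 0 0 0 .6'; python3 - <<'E'
from meas import *
imgs={n:r.capture(n) for n in("top","scene")}
for n in imgs: cv2.imwrite(f"pics/{n}4.png",imgs[n][:,:,::-1])
I={"L":(.096,.034,(.6207,.2115,.01)),"2":(.078,.032,(.622,.1267,.01)),"3":(.06,.03,(.623,.0417,.01)),"4":(.042,.028,(.6243,-.0432,.01))}
run(imgs,I,"pics/fit6.png",.015)
E
```

```text
time_s: 35.17
tcp_pos: [0.4276, -0.2975, 0.1377]
eef_rot: [180.0, -0.1, 1.0]
contact_force: [0.2, -1.1, 0.2]
gripper_width: 0.0521
time_s: 35.33
tcp_pos: [0.4277, -0.2976, 0.1375]
eef_rot: [180.0, -0.1, 0.8]
contact_force: [-0.1, -0.4, 0.6]
gripper_width: 0.0525
L ['top'] [620.8 213.4] 0.1 0.108
L ['scene'] [622.1 211.3] 1.1 0.081
L ['top', 'scene'] [621.7 212. ] 0.8 0.109
2 ['top'] [622.4 128.8] -0.4 0.093
2 ['scene'] [622.6 127.4] 1.3 0.05
2 ['top', 'scene'] [622.7 128.3] 1.0 0.085
3 ['top'] [622.3  43.5] 2.6 0.095
3 ['scene'] [623.3  44.2] 11.8 0.21
3 ['top', 'scene'] [622.8  43.5] 2.6 0.158
4 ['top'] [625.4 -41.4] -1.0 0.071
4 ['scene'] [626.2 -42.6] -0.7 0.095
4 ['top', 'scene'] [625.7 -41.9] -1.2 0.095
```

View pics/fit6.png

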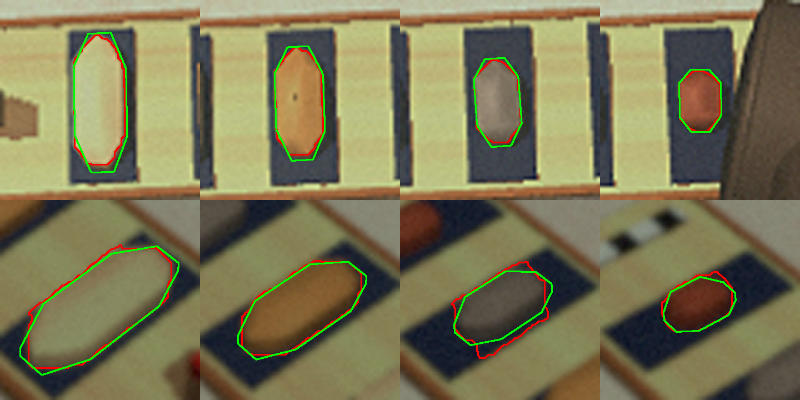

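View pics/top4.png

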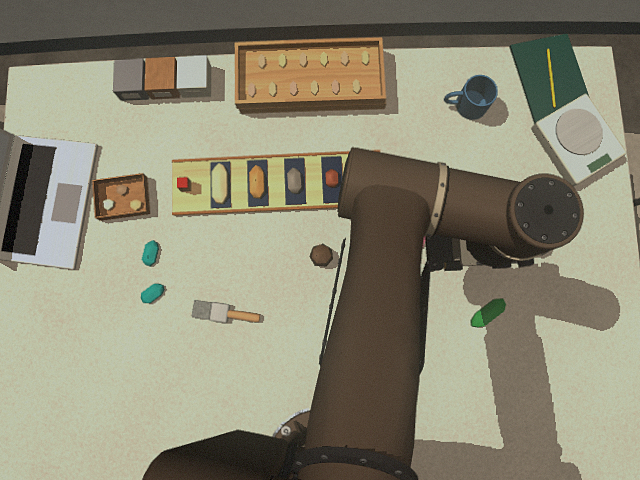

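View pics/scene4.png

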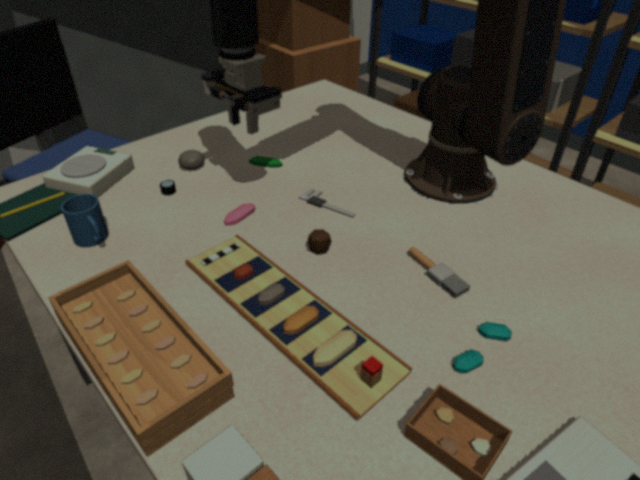

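All four blades are in order and centred within about 2 mm: in the top view at columns 221, 257, 294 and 332, starting from the post at 183. The core is still at (321,255) in the top view and (319,240) in the scene view. Handing in.

```bash
python3 -c "
from plant import r
print(r.close_job())"
```

```text
the job is handed in; nothing more can be done
None
```

I laid the four blades on the mats, starting at the post: cream (longest), honey, grey, then russet (shortest). I handed the job in at about 35.5 s of robot time; no verdict was reported.

- **Placing:** I lowered each blade until light contact (about 3–7 N), then released it and lifted the gripper straight up.
- **Final checks:** Both cameras together put each blade about 0.5–2 mm from its mat's centre and within about 2° of its direction. The blades lie flat, ridge up. The core and the look-alikes I could see in the final pictures had not moved.
- **Fingertip height error:** The reported tool tip was about 31 mm lower than the real fingertips. My first grip on the cream blade closed on air without touching it. I worked out the offset from the camera pictures and allowed for it from then on.
- **Disagreement:** The scene camera's outline of the grey blade was spoiled by dark stone on a dark mat, giving a tilt of 12°. The top view gave 2.6° and the tool's own angle was 0.9°, so I did not rely on the scene figure.

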